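Hang the stopper bracket on its sprung screw

TASK

Pick up the oak bracket that holds the spare stopper and hang it by its keyhole on the screw of the upright panel: pass the wide opening over the screw head until the plate is against the panel, then slide it down until it hangs fully home in the narrow slot, upright and released. Work gently: the screw is sprung, so never ram it right in to its stop or force the bracket against the screw or panel, and leave the glasses and other things where they stand.

Things in the scene. Friction and masses are not known exactly. Their poses are not given: they have to be found in the camera images.
- bracket_tab (a point): Loose oak stopper bracket, an L: upright plate 8 mm thick (x), 70 wide (y), 150 tall, on a foot 10 thick reaching 68 forward (+x) from the plate's back, with a glass ball stopper in a clip. Point: mid thickness and width, 20 below the top edge, in the 50 mm wide, 45 tall top tab, to be gripped across the 8 mm. x out of the plate's front (stopper side), z up. 0.16 to 0.29 kg
- bracket_hole (a point): Centre of the keyhole's wide opening, on the back face of the bracket's plate, 50 mm above the underside, 100 below the top edge. The opening is an octagon 19 mm across flats; from it a slot 10 mm wide runs straight up and ends 22 mm above this point. The plate is 8 mm thick here. Same axes as bracket_tab
- panel_mark (a point): Fixed upright dark wood panel, 130 mm wide (y), 12 thick, top 165 above the table, foot behind it. Point: on its front face, mid-width, 25 below the top edge; x straight out of that face (away from the robot), z up. One headed screw stands straight out near this point: fitted by eye, its axis is up to 8 mm to either side and up to 8 mm above or below it (not measured: find it by feel or sight)
- stud (a joint): How far the screw is pressed into the panel, against its spring: 0 standing out, 0.007 m at its hard stop; 1.5 N per mm (10 N at the stop). Shank 6 mm diameter; round flat head 16 mm diameter, 4.5 thick. Standing out, the head's front is 15.5 mm from the panel's face and its underside 11 mm
- decanter: Bystander: glass decanter, 104 mm diameter, 215 mm tall; origin under its base
- copita0: Bystander: stemmed glass copita, foot 56 mm diameter, 150 mm tall; origin under its foot
- copita1: Bystander: the other copita, same form
- mould: Bystander: round black silicone ice sphere mould, 80 mm diameter, 84 mm tall; origin under it
- coaster: Bystander: round oak coaster, 96 mm diameter, 9 mm thick; origin under it
- jigger: Bystander: steel jigger, 48 mm diameter, 90 mm tall; origin under it
Things that resemble listed ones, but are neither listed nor needed, are in the scene too. There is more than one size of the part that bears bracket_tab; the job needs the larger.

How it is judged:
On the way:
1. the wide opening is over the screw head, the plate against the panel (x of bracket_hole in the frame of stud between -0.003 and 0.005 m and y of bracket_hole in the frame of stud between -0.004 and 0.004 m and z of bracket_hole in the frame of stud between -0.004 and 0.004 m and value of joint stud below 0.002 m), for 0.05 s.
At the end, for the whole second after the job is handed in: The released bracket hangs at rest on the screw at the end of its slot: keyhole opening within 6 mm of the panel face, within 4 mm sideways of the screw axis and 15.5 to 23 mm below it; upright and flat to the panel within 0.12 rad; screw pressed in under 2 mm (x of bracket_hole in the frame of stud between -0.003 and 0.006 m and y of bracket_hole in the frame of stud between -0.004 and 0.004 m and z of bracket_hole in the frame of stud between -0.023 and -0.0155 m and angle between bracket_tab's own z axis and vertical below 0.12 rad and angle between the x axis of bracket_tab and the x axis of panel_mark, either way round below 0.12 rad and value of joint stud below 0.002 m and linear speed of bracket below 0.02 m/s); the robot touches nothing.
It fails at once if the screw is rammed in to its stop (pressed in more than 6.5 mm) (value of joint stud above 0.0065 m).
It fails at once if the bracket is forced against the screw with more than 40 N (contact force between bracket and stud above 40 N).
It fails at once if the bracket is forced against the panel with more than 40 N (contact force between bracket and panel above 40 N).
It fails at once if a bystander is moved more than 25 mm or tipped (distance of any of decanter, copita0, copita1, mould, coaster, jigger from where it was at the start of the episode above 0.025 m or angle between any of decanter, copita0, copita1, mould, coaster, jigger's own z axis and vertical above 0.3 rad).
It also fails if it takes over 72 s, if anything falls off the work surface, if the arm or the gripper's body presses on something with over 40 N, if the wrist force passes 120 N, or if a joint passes its speed limit or range.

ROBOT

A 7-joint arm with a two-finger parallel gripper is mounted at the origin on the work surface. World frame = base frame: x ahead of the robot, y to its left, z up, the work surface at z = 0. Lengths are in m, angles in rad, forces in N, time in s.
With the tool pointing down it reaches from about 0.35 to 0.775 m from the base axis. Payload 3.1 kg.
Tool frame: the origin (TCP) lies at the very end of the fingers, on their centre line; the grasp point (between the pads) lies 19 mm behind it; z points along the fingers, y is the line along which they close (so a half turn about z gives the same grasp; the last joint's range is limited). The gripper opens to 85 mm and grips with 20 to 120 N. Pads are 22 mm wide; open, the fingers measure 114 mm over their backs; the gripper's body (76 mm by 85 mm) begins 54 mm behind the grasp point. The pads swing forward as they close: fully open they stand 13 mm farther back than shut.
Start: joints at [-1.166, 0.311, 0.014, 1.512, -0.004, 1.319, -0.027], TCP at [0.238, 0.496, 0.231] pointing down, gripper open.
Joint ranges: [-2.7, 2.7], [-0.3, 1.91], [-1.27, 1.3], [0.12, 2.57], [-1.44, 4.58], [0.2, 2.03], [-3.05, 3.05]. Speed limits (rad/s): [2.79, 2.79, 3.14, 3.14, 3.14, 3.14, 3.14].

INTERFACE

Orientations are given as a unit quaternion [x, y, z, w].
In Python, from bench import bot gives the robot as it stands.
- The arm moves only by the tool drive_tool, never from a script. Its argument "steps" is one flat list of numbers, 7 for each row, row after row: the shift along the tool's x, y, z in mm, then the turn, a rotation vector about the tool's x, y, z in degrees, then the finger opening in mm, from 0 to 85.4. In form: [tx, ty, tz, rx, ry, rz, claw, tx, ty, tz, rx, ry, rz, claw, ...]. A call has 1 to 8 rows; each row is the pose to reach, as a shift and turn from the pose commanded when the call began, along the tool's axes at that moment; what a row does not reach only later rows make up. A row lasts 1/10 s, in which the tool goes at most 50 mm and 8.59 degrees, less where a joint would pass 70% of its speed; a pose out of reach is approached as far as the arm can. A call with a gripper value outside its range is refused whole. The fingers move at their own pace and stop on an object; "force" is the grip in N (left out, the last holds). Time passes only in rows, so rows that repeat a pose let the fingers close. It gives the time, the measured TCP pose, the force, the opening and the grip force at its end, in the units of the state.
- bot.get_state(): the state, without advancing time (a new reading comes with each control period).
- bot.read_camera(name): name is "scene" or "top"; returns the picture (384x512x3 uint8, red, green, blue); there is no depth.
- bot.camera_model(name): a dict with "mtx" (3x3 intrinsics, pixels), "k1" (the pictures are not rectified: a ray, as slopes to the right and down, at radius r is drawn at 1 + k1 r^2 times it, then the intrinsics apply), "extrinsics" (4x4, takes a point from world to camera coordinates). Camera axes: x right, y up, looking along -z (the intrinsics and any distortion apply to the point x, -y, -z); pixel columns grow to the right and rows downward; lengths in m; the calibration is good to about 2 mm. A picture is of the moment at which its call begins. camera_model takes no time and is no camera call.
- bot.job_done(): hands the job in; it is judged then, once.
The state is a dict: "t": time; "joint_positions": joint angles; "qvel": joint speeds; "joint_torque": joint torques, N m; "ee_pos": TCP position; "tcp_rot": TCP orientation; "force": force on the tool from outside, world axes, zero at the start; "torque": the same for the moment, N m; "finger_gap": opening from 0.0 (shut) to 1.0 (fully open); "finger_force": force on a finger pad.
Only numpy, scipy, OpenCV 4.12 (cv2) and the standard library are available. Lean on these libraries where they do the work, as an engineer would, in place of code of your own. Each camera call takes 0.05 s, during which the arm holds its last target. There are 200 camera calls.

## Working session

There is one attempt and no reset: what is moved stays moved. The work goes in short steps, Python scripts to look and compute and a tool call to move; the robot and the scene stay as the last step left them, time stands still between calls to the robot, and variables do not carry over. Pictures are saved under pics/ and viewed, at most 10 in all, crops included, and the job is handed in when it is done.

Besides the shell and the picture viewer there is one more tool, called as name(argument=value, ...), one argument or row to a line, values as JSON. drive_tool: Moves the arm, as the interface text tells. Its arguments: {"type":"object","properties":{"steps":{"type":"array","items":{"type":"number"}},"force":{"type":"number"}},"required":["steps"]}

```bash
mkdir -p pics; ls
cat > h.py <<'E'
import numpy as np, cv2
from bench import bot
from scipy.spatial.transform import Rotation as R
def ray(cam,u,v):
    m=bot.camera_model(cam);K=np.array(m["mtx"]);k=m["k1"];E=np.array(m["extrinsics"])
    a=np.array([(u-K[0,2])/K[0,0],(v-K[1,2])/K[1,1]]);s=a.copy()
    for _ in range(20): s=a/(1+k*(s@s))
    d=E[:3,:3].T@np.array([s[0],-s[1],-1]);o=-E[:3,:3].T@E[:3,3]
    return o,d
def at(cam,u,v,z):
    o,d=ray(cam,u,v);return o+d*(z-o[2])/d[2]
def tri(u1,v1,u2,v2):
    o,d=ray("scene",u1,v1);p,e=ray("top",u2,v2)
    t=np.linalg.lstsq(np.c_[d,-e],p-o,rcond=None)[0];a=o+d*t[0];b=p+e*t[1]
    return (a+b)/2,np.linalg.norm(a-b)
def proj(cam,P):
    m=bot.camera_model(cam);K=np.array(m["mtx"]);E=np.array(m["extrinsics"])
    c=E[:3,:3]@np.array(P)+E[:3,3];s=np.array([c[0],-c[1]])/-c[2];s=s*(1+m["k1"]*(s@s))
    return K[0,0]*s[0]+K[0,2],K[1,1]*s[1]+K[1,2]
def snap(cam,name,box=None,f=1):
    i=bot.read_camera(cam)[:,:,::-1]
    cv2.imwrite(f"pics/{cam}_raw_{name}.png",i)
    if box: i=i[box[1]:box[3],box[0]:box[2]]
    cv2.imwrite(f"pics/{name}.png",cv2.resize(np.ascontiguousarray(i),None,fx=f,fy=f,interpolation=cv2.INTER_CUBIC))
E
python3 - <<'E'
from h import *
snap("scene","s0",None,1.5);snap("top","t0",None,1.5)
for c in("scene","top"):
    o,d=ray(c,256,192);print(c,o,d,bot.camera_model(c)["mtx"])
s=bot.get_state();print(s)
print(R.from_quat(s["tcp_rot"]).as_matrix())
E
```

```text
pics
scene [ 0.97595451 -0.79723718  1.08717706] [-0.31316595  0.58308077 -0.74964233] [[435.76678587   0.         256.0252055 ]
 [  0.         435.76678587 190.06473517]
 [  0.           0.           1.        ]]
top [ 0.41698846 -0.04393791  1.38018257] [ 1.14499275e-01  6.21271761e-04 -9.93448230e-01] [[437.99217549   0.         258.18343843]
 [  0.         437.99217549 189.80985886]
 [  0.           0.           1.        ]]
{'t': 0.1, 'joint_positions': array([-1.16567022,  0.31164998,  0.01399967,  1.51288144, -0.00438691,
        1.31923324, -0.02720423]), 'qvel': array([-0.00162648, -0.00144582, -0.00112969, -0.00512899,  0.00123118,
       -0.0009355 ,  0.00092678]), 'joint_torque': array([ 7.50010022e-04, -3.80850863e+01,  1.46742272e-01, -2.31241465e+01,
        1.24707894e-02,  8.07931210e-03,  2.86800855e-05]), 'ee_pos': array([0.2373687 , 0.49541157, 0.23033355]), 'tcp_rot': array([ 2.21525240e-01,  9.75154050e-01, -1.05447168e-03, -1.86053347e-04]), 'force': array([-0.29178688,  0.23877929,  0.55199725]), 'torque': array([-0.00149638, -0.04192688, -0.02487164]), 'finger_force': 0.0, 'finger_gap': 1.0007382368536462}
[[-9.01853066e-01  4.32042078e-01 -8.30045536e-04]
 [ 4.32042863e-01  9.01850912e-01 -1.97411364e-03]
 [-1.04322836e-04 -2.13897569e-03 -9.99997707e-01]]
```

View pics/s0.png

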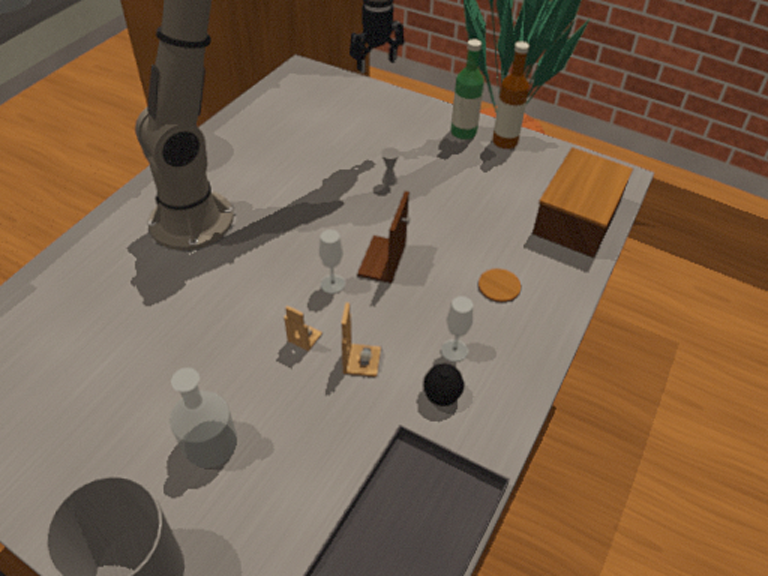

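View pics/t0.png

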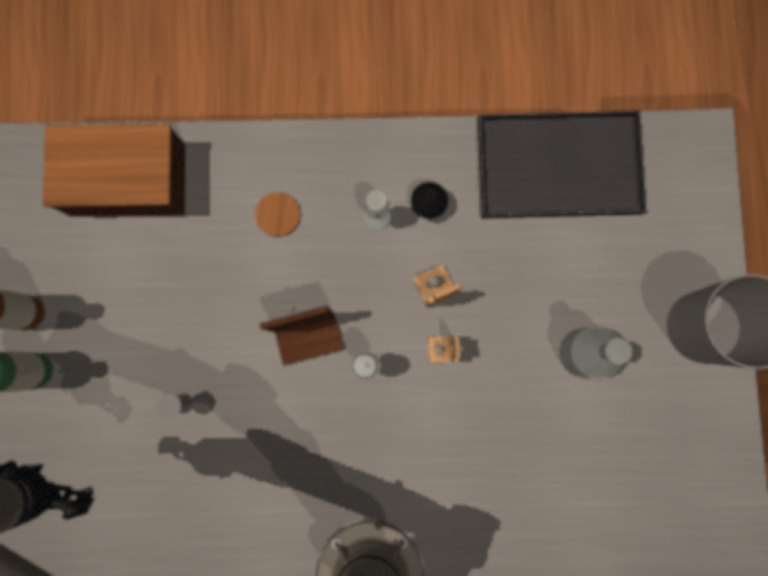

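The scene view shows the larger bracket at about (360,345) with its ball, the small decoy at (300,330) and the panel at (398,235). In the top view, the bracket is at (437,285) and the panel at (300,320), with the screw near (293,308). I'll enlarge both.

Run:
```python
from h import *
a=cv2.imread("pics/scene_raw_s0.png");b=cv2.imread("pics/top_raw_t0.png")
z=lambda i,x,y,w,h:cv2.resize(i[y:y+h,x:x+w],None,fx=7,fy=7,interpolation=cv2.INTER_CUBIC)
# each 56x40 -> 392x280... mosaic 2x2
c=np.vstack([np.hstack([z(a,215,195,56,42),z(a,233,124,56,42)]),np.hstack([z(b,265,170,56,42),z(b,172,182,56,42)])])
print(c.shape);cv2.imwrite("pics/m0.png",c)
```

```text
(588, 784, 3)
```

View pics/m0.png

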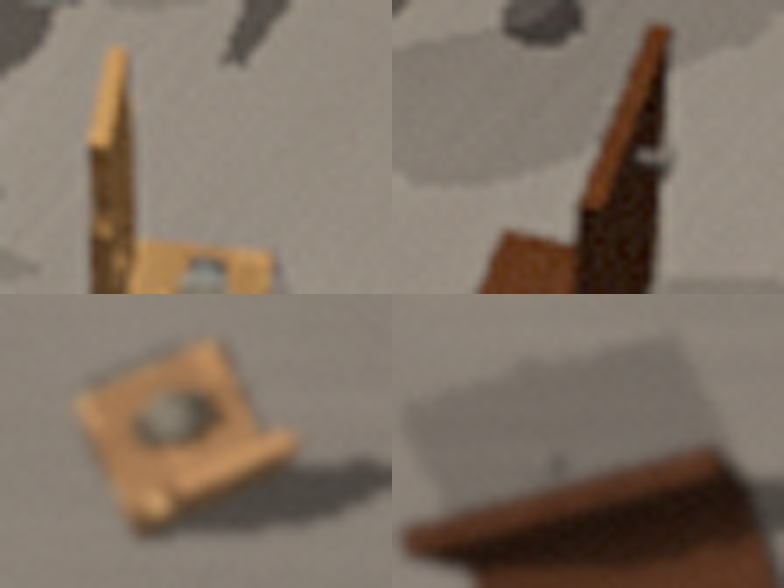

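Run:
```python
from h import *
S=lambda x,y,ox,oy:(ox+x/7-.43,oy+y/7-.43)
def show(n,p,q=None): print(n,np.round(p,4))
print("bracket tab top ends z=.15")
n=at("scene",*S(98,142,215,195),.15);f=at("scene",*S(119,49,215,195),.15);show("sc",n);show("sc",f);print(np.linalg.norm(f-n),np.degrees(np.arctan2(*(f-n)[1::-1])))
n2=at("top",*S(165,206,265,170),.15);f2=at("top",*S(292,142,265,170),.15);show("top",n2);show("top",f2);print(np.degrees(np.arctan2(*(n2-f2)[1::-1])))
print("foot z=.01")
for p in((205,48),(78,106),(135,236)):show("foot",at("top",*S(*p,265,170),.01))
print("panel z=.165 front edge")
n=at("scene",*S(213,208,233,124),.165);f=at("scene",*S(280,32,233,124),.165);show("sc",n);show("sc",f);d=f-n;print(np.linalg.norm(d),np.degrees(np.arctan2(d[1],d[0])))
nb=at("scene",*S(188,203,233,124),.165);fb=at("scene",*S(257,28,233,124),.165);show("back",nb);show("back",fb)
n=at("top",*S(318,156,172,182),.165);f=at("top",*S(11,234,172,182),.165);show("top",n);show("top",f);d=f-n;print(np.linalg.norm(d),np.degrees(np.arctan2(d[1],d[0])))
p,e=tri(*S(273,160,233,124),*S(166,169,172,182));show("screw",p);print(e)
```

```text
bracket tab top ends z=.15
sc [ 0.5609 -0.1792  0.15  ]
sc [ 0.543  -0.1344  0.15  ]
0.0481740467708794 111.82694327500553
top [ 0.537  -0.1334  0.15  ]
top [ 0.5619 -0.1855  0.15  ]
115.57962748759627
foot z=.01
foot [ 0.622  -0.1638  0.01  ]
foot [ 0.5968 -0.1057  0.01  ]
foot [ 0.5374 -0.1298  0.01  ]
panel z=.165 front edge
sc [0.5311 0.0688 0.165 ]
sc [0.5004 0.189  0.165 ]
0.12398830103988379 104.32683710380022
back [0.5201 0.066  0.165 ]
back [0.4899 0.186  0.165 ]
top [0.5261 0.066  0.165 ]
top [0.4977 0.1875 0.165 ]
0.12476084734898685 103.14038088785361
screw [0.5263 0.1309 0.1418]
0.004843623342673427
```

```bash
cat >> h.py <<'E'
def go(P,ydeg):
    s=bot.get_state();T=R.from_quat(s["tcp_rot"]);a=np.radians(ydeg)
    y=np.array([np.cos(a),np.sin(a),0]);z=np.array([0,0,-1.]);x=np.cross(y,z)
    G=R.from_matrix(np.c_[x,y,z])
    print("shift",np.round(T.inv().apply(np.array(P)-s["ee_pos"])*1e3,1),"turn",np.round((T.inv()*G).as_rotvec(degrees=True),2))
E
python3 -c "
from h import *
go([.551,-.158,.231],23)"
```

```text
shift [-5.652e+02 -4.538e+02  4.000e-01] turn [-0.12  0.05 41.4 ]
```

drive_tool(
  steps=[-565,-454,0,0,0,41.4,85,-565,-454,0,0,0,41.4,85,-565,-454,0,0,0,41.4,85,-565,-454,0,0,0,41.4,85,-565,-454,0,0,0,41.4,85,-565,-454,0,0,0,41.4,85,-565,-454,0,0,0,41.4,85,-565,-454,0,0,0,41.4,85],
)

```text
t: 0.9
ee_pos: [0.4108, 0.1334, 0.2311]
tcp_rot: [0.552, 0.834, 0.0, -0.0]
force: [0.8, 0.7, -0.6]
finger_gap: 0.993
finger_force: 0.0
```

```bash
python3 -c "
from h import *
go([.551,-.158,.231],23)"
```

```text
shift [-323.1   15.1    0. ] turn [ 0.   -0.02  0.02]
```

drive_tool(
  steps=[-323,15,0,0,0,0,85,-323,15,0,0,0,0,85,-323,15,0,0,0,0,85,-323,15,0,0,0,0,85,-323,15,0,0,0,0,85,-323,15,0,0,0,0,85,-323,15,0,0,0,0,85,-323,15,0,0,0,0,85],
)

```text
t: 1.7
ee_pos: [0.5502, -0.1616, 0.2304]
tcp_rot: [0.555, 0.832, -0.002, 0.001]
force: [0.6, 0.3, 0.2]
finger_gap: 0.999
finger_force: 0.0
```

Run:
```python
from h import *
go([.551,-.158,.112],23)
a=bot.read_camera("scene")[:,:,::-1];b=bot.read_camera("top")[:,:,::-1]
z=lambda i,x,y,w,h:cv2.resize(i[y:y+h,x:x+w],None,fx=5,fy=5,interpolation=cv2.INTER_CUBIC)
cv2.imwrite("pics/m1.png",np.hstack([z(a,190,130,79,110),z(b,255,140,79,110)]))
```

```text
shift [  3.4   2.4 118.4] turn [-0.17  0.18 -0.44]
```

View pics/m1.png

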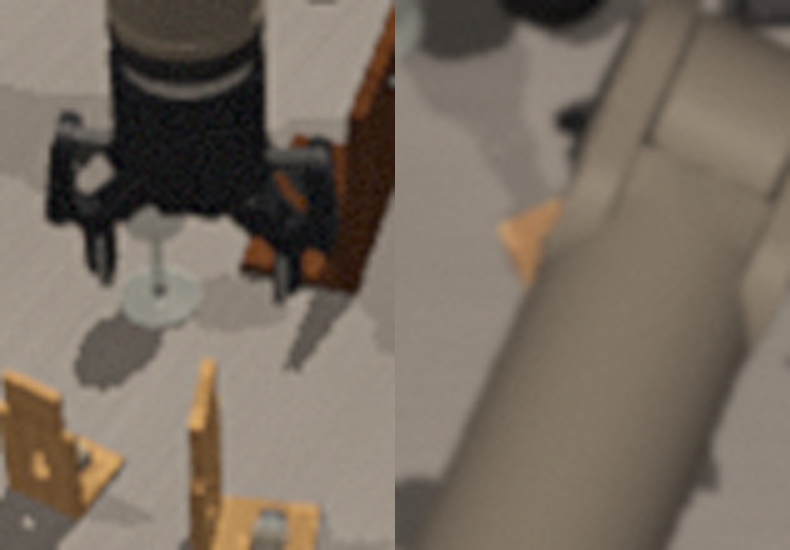

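The picture shows the open fingers at (100,275) and (282,290), straddling the bracket's tab at (205,365). The small decoy is clear of them, so I descend.

drive_tool(
  steps=[3,2,50,0,0,0,85,3,2,85,0,0,0,85,3,2,105,0,0,0,85,3,2,118,0,0,0,85,3,2,118,0,0,0,85,3,2,118,0,0,0,85],
)

```text
t: 2.4
ee_pos: [0.552, -0.1519, 0.1143]
tcp_rot: [0.551, 0.834, 0.0, 0.001]
force: [-0.4, 0.2, -0.2]
finger_gap: 0.992
finger_force: 0.0
```

Run:
```python
from h import *
go([.551,-.158,.112],23)
a=bot.read_camera("scene")[:,:,::-1]
z=lambda i,x,y,w,h:cv2.resize(i[y:y+h,x:x+w],None,fx=6,fy=6,interpolation=cv2.INTER_CUBIC)
cv2.imwrite("pics/m2.png",z(a,180,160,110,100))
```

```text
shift [-5.2 -3.3  2.3] turn [0.09 0.03 0.08]
```

View pics/m2.png

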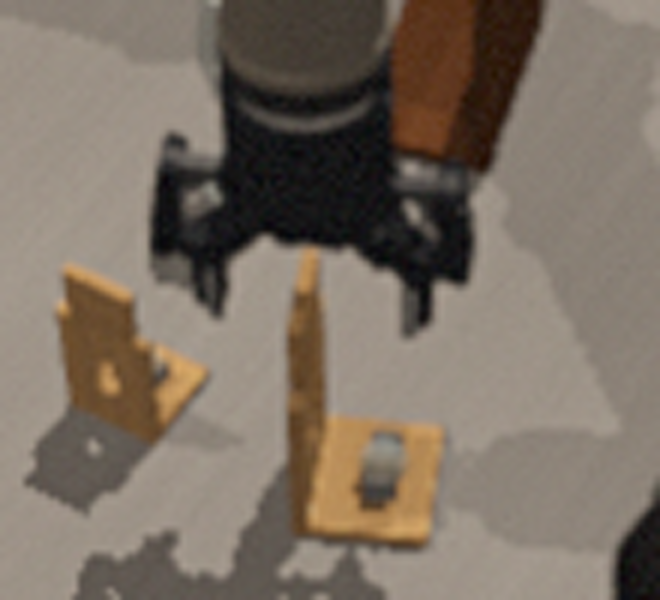

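The fingertips at (215,310) and (415,330) stand either side of the tab at (307,300). I'll correct the small offset and close.

drive_tool(
  steps=[-5,-3,2,0,0,0,85,-5,-3,2,0,0,0,50,-5,-3,2,0,0,0,25,-5,-3,2,0,0,0,12,-5,-3,2,0,0,0,3,-5,-3,2,0,0,0,3,-5,-3,2,0,0,0,3,-5,-3,2,0,0,0,3],
  force=60,
)

```text
t: 3.25
ee_pos: [0.5503, -0.1583, 0.1112]
tcp_rot: [0.552, 0.834, -0.0, -0.0]
force: [-0.6, 0.1, -0.6]
finger_gap: 0.084
finger_force: 59.8
```

drive_tool(
  steps=[0,0,0,0,0,0,3,0,0,0,0,0,0,3],
)

```text
t: 3.45
ee_pos: [0.5503, -0.1582, 0.1112]
tcp_rot: [0.552, 0.834, -0.0, -0.0]
force: [-0.7, -0.1, -0.1]
finger_gap: 0.082
finger_force: 59.8
```

```bash
python3 -c "
from h import *
go([.551,-.158,.112],23)
s=bot.get_state();print(s['force'],s['torque'],s['finger_gap'],s['finger_force'],s['ee_pos'])"
```

```text
shift [-0.   0.7 -0.8] turn [-0.02 -0.01  0.01]
[-0.74928966 -0.12647643 -0.05585536] [0.05280124 0.09831585 0.01395023] 0.08245313787986973 59.83164310455322 [ 0.55032248 -0.15824366  0.11118276]
```

drive_tool(
  steps=[0,0,-20,0,0,0,3,0,0,-60,0,0,0,3,0,0,-100,0,0,0,3,0,0,-140,0,0,0,3,0,0,-180,0,0,0,3,0,0,-180,0,0,0,3,0,0,-180,0,0,0,3],
)

```text
t: 4.15
ee_pos: [0.5507, -0.1584, 0.2917]
tcp_rot: [0.552, 0.834, 0.0, 0.001]
force: [-0.3, -0.1, -3.2]
finger_gap: 0.086
finger_force: 59.4
```

```bash
python3 -c "
from h import *
go([.547,.136,.291],13.7)
s=bot.get_state();print(s['force'],s['torque'],s['finger_gap'])"
```

```text
shift [272.5 111.7   0.6] turn [0.07 0.03 9.3 ]
[-0.26912049 -0.14858688 -3.19563093] [-0.03623149  0.06943683  0.01384651] 0.08596660646408666
```

drive_tool(
  steps=[37,15,0,0,0,1.3,3,80,33,0,0,0,2.8,3,123,50,0,0,0,4.3,3,166,68,0,0,0,5.8,3,209,85,0,0,0,7.2,3,250,102,0,0,0,8.5,3,272,112,0,0,0,9.3,3,272,112,0,0,0,9.3,3],
)

```text
t: 4.95
ee_pos: [0.5449, 0.1431, 0.2878]
tcp_rot: [0.613, 0.79, -0.001, -0.003]
force: [-0.9, -0.6, -2.0]
finger_gap: 0.084
finger_force: 59.5
```

drive_tool(
  steps=[0,0,0,0,0,0,3,0,0,0,0,0,0,3,0,0,0,0,0,0,3],
)

```text
t: 5.25
ee_pos: [0.5472, 0.1336, 0.2909]
tcp_rot: [0.619, 0.785, -0.001, -0.0]
force: [0.1, -0.5, -1.3]
finger_gap: 0.085
finger_force: 59.5
```

Run:
```python
from h import *
go([.5266,.1311,.280],13.7)
s=bot.get_state();print(s['ee_pos'],s['force'],s['torque'],s['finger_gap'])
a=bot.read_camera("scene")[:,:,::-1];b=bot.read_camera("top")[:,:,::-1]
z=lambda i,x,y,w,h:cv2.resize(i[y:y+h,x:x+w],None,fx=5,fy=5,interpolation=cv2.INTER_CUBIC)
cv2.imwrite("pics/m3.png",np.hstack([z(a,220,80,79,110),z(b,165,140,79,110)]))
```

```text
shift [  2.4 -20.6  10.9] turn [-0.06  0.04 -0.2 ]
[0.54722539 0.13357861 0.29088253] [ 0.10464003 -0.45398092 -1.34734293] [-0.0096199   0.04529284 -0.01443692] 0.08490371558314627
```

View pics/m3.png

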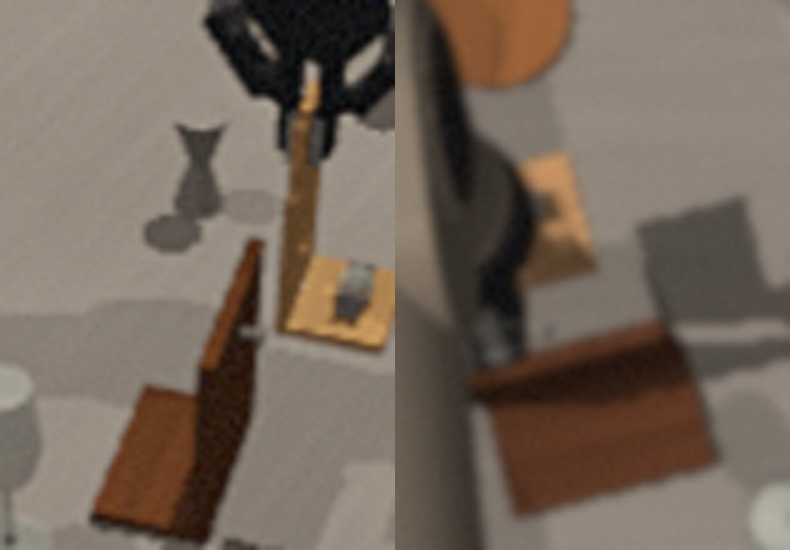

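The bracket is upright in the grip, to the right of and above the screw head (left picture, (257,335)). I'll move over the head and feel down for it.

drive_tool(
  steps=[2,-20,0,0,0,0,3,2,-20,10,0,0,0,3,2,-20,18,0,0,0,3,2,-20,18,0,0,0,3,2,-20,18,0,0,0,3,2,-20,18,0,0,0,3,2,-20,18,0,0,0,3,2,-20,18,0,0,0,3],
)

```text
t: 6.15
ee_pos: [0.5277, 0.133, 0.2735]
tcp_rot: [0.618, 0.786, 0.0, 0.0]
force: [-0.7, -0.1, -1.6]
finger_gap: 0.09
finger_force: 59.7
```

drive_tool(
  steps=[0,0,1,0,0,0,3,0,0,2,0,0,0,3,0,0,3,0,0,0,3,0,0,4,0,0,0,3,0,0,5,0,0,0,3,0,0,6,0,0,0,3,0,0,6,0,0,0,3,0,0,6,0,0,0,3],
)

```text
t: 6.95
ee_pos: [0.5274, 0.133, 0.2673]
tcp_rot: [0.618, 0.786, -0.0, 0.0]
force: [0.6, -0.8, -1.7]
finger_gap: 0.083
finger_force: 59.7
```

Run:
```python
from h import *
s=bot.get_state();print(s['ee_pos'],s['force'],s['torque'],s['finger_gap'])
go([.5266,.1311,s['ee_pos'][2]],13.7)
```

```text
[0.52736524 0.13301929 0.26728004] [ 0.64995572 -0.7718068  -1.73848459] [-0.00082185 -0.00910422 -0.01270189] 0.08316013649363278
shift [-1.7 -1.2  0. ] turn [-0.  0.  0.]
```

drive_tool(
  steps=[0,0,1,0,0,0,3,0,0,1,0,0,0,3,0,0,2,0,0,0,3,0,0,2,0,0,0,3,0,0,3,0,0,0,3,0,0,3,0,0,0,3,0,0,3,0,0,0,3],
)

```text
t: 7.65
ee_pos: [0.5274, 0.133, 0.2643]
tcp_rot: [0.618, 0.786, -0.0, 0.0]
force: [0.2, 0.2, -2.0]
finger_gap: 0.083
finger_force: 59.7
```

drive_tool(
  steps=[0,0,0.5,0,0,0,3,0,0,1,0,0,0,3,0,0,1.5,0,0,0,3,0,0,1.5,0,0,0,3,0,0,1.5,0,0,0,3],
)

```text
t: 8.15
ee_pos: [0.5274, 0.133, 0.2628]
tcp_rot: [0.618, 0.786, 0.0, 0.0]
force: [0.1, -0.3, -1.6]
finger_gap: 0.089
finger_force: 59.7
```

drive_tool(
  steps=[0,0,0.5,0,0,0,3,0,0,1,0,0,0,3,0,0,1.5,0,0,0,3,0,0,1.5,0,0,0,3,0,0,1.5,0,0,0,3],
)

```text
t: 8.65
ee_pos: [0.5274, 0.133, 0.2613]
tcp_rot: [0.618, 0.786, -0.0, 0.0]
force: [0.2, 0.1, -2.8]
finger_gap: 0.084
finger_force: 59.7
```

drive_tool(
  steps=[0,0,0.5,0,0,0,3,0,0,1,0,0,0,3,0,0,1,0,0,0,3,0,0,1,0,0,0,3],
)

```text
t: 9.05
ee_pos: [0.5274, 0.133, 0.2603]
tcp_rot: [0.618, 0.786, -0.0, -0.0]
force: [-0.2, -0.7, -3.4]
finger_gap: 0.082
finger_force: 59.7
```

drive_tool(
  steps=[0,0,0.5,0,0,0,3,0,0,1,0,0,0,3,0,0,1,0,0,0,3,0,0,1,0,0,0,3],
)

```text
t: 9.45
ee_pos: [0.5274, 0.133, 0.2593]
tcp_rot: [0.618, 0.786, -0.0, -0.0]
force: [-0.3, -0.6, -2.2]
finger_gap: 0.081
finger_force: 59.7
```

drive_tool(
  steps=[0,0,0.5,0,0,0,3,0,0,1,0,0,0,3,0,0,1,0,0,0,3,0,0,1,0,0,0,3],
)

```text
t: 9.85
ee_pos: [0.5274, 0.133, 0.2583]
tcp_rot: [0.618, 0.786, -0.0, -0.0]
force: [0.6, -0.1, -1.1]
finger_gap: 0.086
finger_force: 59.7
```

drive_tool(
  steps=[0,0,0.5,0,0,0,3,0,0,1,0,0,0,3,0,0,1,0,0,0,3,0,0,1,0,0,0,3],
)

```text
t: 10.25
ee_pos: [0.5274, 0.133, 0.2573]
tcp_rot: [0.618, 0.786, -0.0, 0.0]
force: [0.1, 0.1, -2.3]
finger_gap: 0.087
finger_force: 59.7
```

drive_tool(
  steps=[0,0,0.5,0,0,0,3,0,0,1,0,0,0,3,0,0,1,0,0,0,3,0,0,1,0,0,0,3],
)

```text
t: 10.65
ee_pos: [0.5274, 0.133, 0.2563]
tcp_rot: [0.618, 0.786, -0.0, -0.0]
force: [-0.8, -0.4, -2.9]
finger_gap: 0.086
finger_force: 59.7
```

drive_tool(
  steps=[0,0,0.5,0,0,0,3,0,0,1,0,0,0,3,0,0,1,0,0,0,3,0,0,1,0,0,0,3],
)

```text
t: 11.05
ee_pos: [0.5274, 0.133, 0.2553]
tcp_rot: [0.618, 0.786, -0.0, -0.0]
force: [-0.7, -0.6, -2.1]
finger_gap: 0.083
finger_force: 59.7
```

Run:
```python
from h import *
snap("scene","m4",(225,90,305,170),7)
```

```text
(no output)
```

View pics/m4.png

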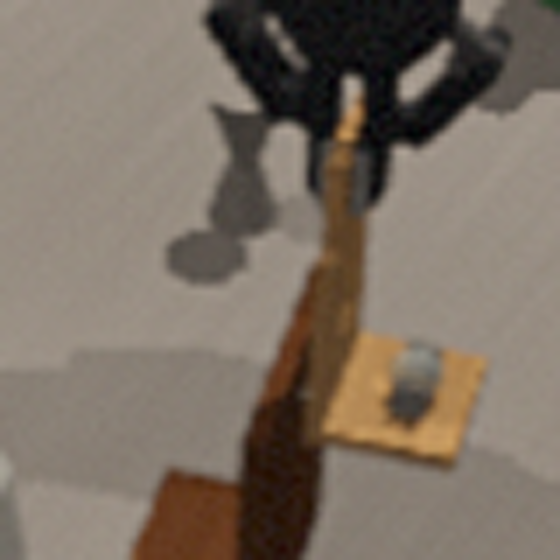

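The bracket hangs just in front of the panel with its near lower corner at about (318,440), hiding the screw. I continue down.

drive_tool(
  steps=[0,0,0.5,0,0,0,3,0,0,1,0,0,0,3,0,0,1,0,0,0,3,0,0,1,0,0,0,3],
)

```text
t: 11.5
ee_pos: [0.5274, 0.1331, 0.2543]
tcp_rot: [0.618, 0.786, -0.0, -0.0]
force: [0.0, -0.2, -2.4]
finger_gap: 0.083
finger_force: 59.7
```

drive_tool(
  steps=[0,0,0.5,0,0,0,3,0,0,1,0,0,0,3,0,0,1,0,0,0,3,0,0,1,0,0,0,3],
)

```text
t: 11.9
ee_pos: [0.5274, 0.133, 0.2533]
tcp_rot: [0.618, 0.786, 0.0, 0.0]
force: [-0.4, 0.2, -3.3]
finger_gap: 0.081
finger_force: 59.7
```

drive_tool(
  steps=[0,0,0.5,0,0,0,3,0,0,1,0,0,0,3,0,0,1,0,0,0,3,0,0,1,0,0,0,3],
)

```text
t: 12.3
ee_pos: [0.5276, 0.133, 0.2528]
tcp_rot: [0.618, 0.786, 0.0, 0.0]
force: [-0.2, 0.5, 2.2]
finger_gap: 0.083
finger_force: 60.3
```

drive_tool(
  steps=[0,0,0.5,0,0,0,3,0,0,1,0,0,0,3,0,0,1,0,0,0,3,0,0,1,0,0,0,3],
)

```text
t: 12.7
ee_pos: [0.5277, 0.133, 0.2525]
tcp_rot: [0.618, 0.786, 0.001, 0.0]
force: [-2.4, -0.2, 5.7]
finger_gap: 0.084
finger_force: 61.0
```

drive_tool(
  steps=[0,0,-8,0,0,0,3,20,0,-8,0,0,0,3,45,0,-8,0,0,0,3,60,0,-8,0,0,0,3,60,0,10,0,0,0,3,60,0,30,0,0,0,3,60,0,40,0,0,0,3,60,0,40,0,0,0,3],
)

```text
t: 13.5
ee_pos: [0.5118, 0.1908, 0.2094]
tcp_rot: [0.618, 0.786, -0.002, -0.001]
force: [-0.1, 0.6, -1.9]
finger_gap: 0.085
finger_force: 59.7
```

drive_tool(
  steps=[-2,0,0,0,0,0,3,-4,0,0,0,0,0,3,-6,0,0,0,0,0,3,-7,0,0,0,0,0,3,-7,0,0,0,0,0,3,-7,0,0,0,0,0,3],
)

```text
t: 14.1
ee_pos: [0.5149, 0.1846, 0.2115]
tcp_rot: [0.618, 0.786, 0.0, -0.0]
force: [-0.4, -0.0, -2.8]
finger_gap: 0.084
finger_force: 59.7
```

```bash
cat >> h.py <<'E'
def pan():
    s=bot.get_state();d=s['ee_pos']-np.array([.514,.128,0]);a=np.radians(13.7);c,q=np.cos(a),np.sin(a)
    f=s['force'];print("panel xyz mm",np.round([(c*d[0]+q*d[1])*1e3,(-q*d[0]+c*d[1])*1e3,d[2]*1e3],2),"F",np.round([c*f[0]+q*f[1],-q*f[0]+c*f[1],f[2]],1),"rot err",np.round((R.from_matrix(np.c_[[-q,c,0],[c,q,0],[0,0,-1]]).inv()*R.from_quat(s['tcp_rot'])).as_rotvec(degrees=True),2))
E
python3 -c "
from h import *
pan()"
```

```text
panel xyz mm [ 14.25  54.77 211.49] F [-0.4  0.1 -2.8] rot err [-0.02  0.01 -0.  ]
```

drive_tool(
  steps=[-1,0,0,0,0,0,3,-2,0,0,0,0,0,3,-3,0,0,0,0,0,3,-3,0,0,0,0,0,3,-3,0,0,0,0,0,3],
)

```text
t: 14.6
ee_pos: [0.5155, 0.1816, 0.2113]
tcp_rot: [0.618, 0.786, 0.0, -0.0]
force: [-0.3, -0.1, -1.9]
finger_gap: 0.084
finger_force: 59.7
```

drive_tool(
  steps=[-0.5,0,0,0,0,0,3,-1,0,0,0,0,0,3,-1.5,0,0,0,0,0,3,-1.5,0,0,0,0,0,3,-1.5,0,0,0,0,0,3],
)

```text
t: 15.1
ee_pos: [0.5159, 0.1802, 0.2113]
tcp_rot: [0.618, 0.786, 0.0, -0.0]
force: [-1.1, -0.0, -1.6]
finger_gap: 0.087
finger_force: 59.8
```

drive_tool(
  steps=[-0.5,0,0,0,0,0,3,-1,0,0,0,0,0,3,-1.5,0,0,0,0,0,3,-1.5,0,0,0,0,0,3,-1.5,0,0,0,0,0,3],
)

```text
t: 15.6
ee_pos: [0.516, 0.1797, 0.2114]
tcp_rot: [0.617, 0.787, 0.0, -0.001]
force: [-1.2, 3.1, -0.9]
finger_gap: 0.085
finger_force: 59.8
```

drive_tool(
  steps=[-0.5,0,0,0,0,0,3,-1,0,0,0,0,0,3,-1.5,0,0,0,0,0,3,-1.5,0,0,0,0,0,3,-1.5,0,0,0,0,0,3],
)

```text
t: 16.1
ee_pos: [0.5161, 0.1791, 0.2115]
tcp_rot: [0.617, 0.787, 0.001, -0.001]
force: [-2.0, 5.0, -0.5]
finger_gap: 0.081
finger_force: 59.9
```

Run:
```python
from h import *
pan()
a=np.radians(13.7);u=np.array([np.cos(a),np.sin(a),0]);v=np.array([-np.sin(a),np.cos(a),0])
def P(x,y,z):return np.array([.514,.128,0])+u*x/1e3+v*y/1e3+[0,0,z/1e3]
S=lambda c:((c[0]-233+.43)*7+392,(c[1]-124+.43)*7)
T=lambda c:((c[0]-172+.43)*7+392,(c[1]-182+.43)*7+294)
for q in[(13.2,0,142),(13.2,7,134),(13.2,4,134),(13.2,0,134),(0,65,165),(0,-65,165)]:
    print(q,np.round(S(proj("scene",P(*q)))),np.round(T(proj("top",P(*q)))))
```

```text
panel xyz mm [ 14.18  49.12 211.5 ] F [-0.8  5.4 -0.5] rot err [-0.01  0.16 -0.08]
(13.2, 0, 142) [661. 160.] [554. 457.]
(13.2, 7, 134) [664. 163.] [540. 463.]
(13.2, 4, 134) [663. 168.] [547. 461.]
(13.2, 0, 134) [660. 173.] [557. 458.]
(0, 65, 165) [671.  28.] [394. 526.]
(0, -65, 165) [597. 212.] [713. 442.]
```

Run:
```python
from h import *
b=cv2.imread("pics/top_raw_t0.png")[194:224,172:236].astype(float)
b=np.clip((b-30)*2.2,0,255).astype(np.uint8)
a=cv2.imread("pics/scene_raw_s0.png")[124:164,255:285].astype(float)
a=np.clip((a-10)*1.7,0,255).astype(np.uint8)
B=cv2.resize(b,(768,360),interpolation=cv2.INTER_CUBIC);
cv2.imwrite("pics/m5.png",B)
```

```text
(no output)
```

View pics/m5.png

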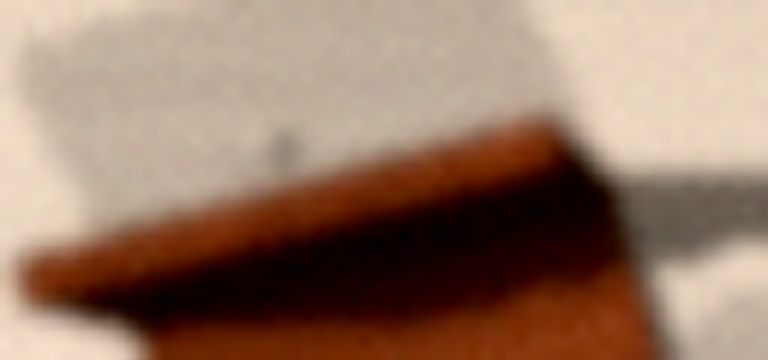

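drive_tool(
  steps=[5,0,0,0,0,0,3,5,20,0,0,0,0,3,-10,28,8,0,0,0,3,-30,28,16.4,0,0,0,3,-40.2,28,16.4,0,0,0,3,-40.2,28,16.4,0,0,0,3,-40.2,28,16.4,0,0,0,3,-40.2,28,16.4,0,0,0,3],
)

```text
t: 16.9
ee_pos: [0.5532, 0.1462, 0.1954]
tcp_rot: [0.617, 0.787, 0.001, -0.0]
force: [-0.4, -0.1, -2.6]
finger_gap: 0.09
finger_force: 59.7
```

drive_tool(
  steps=[0,-5,0,0,0,0,3,0,-10,0,0,0,0,3,0,-14,0,0,0,0,3,0,-17,0,0,0,0,3,0,-17,0,0,0,0,3,0,-17,0,0,0,0,3,0,-17,0,0,0,0,3,0,-17,0,0,0,0,3],
)

```text
t: 17.7
ee_pos: [0.537, 0.1408, 0.1949]
tcp_rot: [0.618, 0.786, -0.0, 0.0]
force: [-0.5, 0.0, -1.9]
finger_gap: 0.086
finger_force: 59.8
```

```bash
python3 -c "
from h import *
pan()"
```

```text
panel xyz mm [ 25.33   6.99 194.87] F [-0.5  0.2 -1.9] rot err [-0.01 -0.01 -0.  ]
```

drive_tool(
  steps=[0,-1,0,0,0,0,3,0,-2,0,0,0,0,3,0,-3,0,0,0,0,3,0,-4,0,0,0,0,3,0,-4,0,0,0,0,3,0,-4,0,0,0,0,3],
)

```text
t: 18.3
ee_pos: [0.5329, 0.1399, 0.1949]
tcp_rot: [0.618, 0.786, 0.0, 0.0]
force: [0.0, 0.3, -2.1]
finger_gap: 0.085
finger_force: 59.8
```

drive_tool(
  steps=[0,-0.5,0,0,0,0,3,0,-1,0,0,0,0,3,0,-1.5,0,0,0,0,3,0,-2,0,0,0,0,3,0,-2,0,0,0,0,3,0,-2,0,0,0,0,3],
)

```text
t: 18.9
ee_pos: [0.531, 0.1394, 0.1949]
tcp_rot: [0.618, 0.786, 0.0, 0.0]
force: [-0.8, 0.9, -2.2]
finger_gap: 0.089
finger_force: 59.8
```

drive_tool(
  steps=[0,-0.5,0,0,0,0,3,0,-1,0,0,0,0,3,0,-1.5,0,0,0,0,3,0,-2,0,0,0,0,3,0,-2,0,0,0,0,3,0,-2,0,0,0,0,3],
)

```text
t: 19.5
ee_pos: [0.529, 0.1389, 0.1949]
tcp_rot: [0.618, 0.786, 0.0, 0.0]
force: [-0.2, -0.3, -2.1]
finger_gap: 0.085
finger_force: 59.8
```

drive_tool(
  steps=[0,-0.5,0,0,0,0,3,0,-1,0,0,0,0,3,0,-1.5,0,0,0,0,3,0,-2,0,0,0,0,3,0,-2,0,0,0,0,3,0,-2,0,0,0,0,3],
)

```text
t: 20.1
ee_pos: [0.5271, 0.1384, 0.1949]
tcp_rot: [0.618, 0.786, 0.0, 0.0]
force: [0.3, -0.0, -2.3]
finger_gap: 0.084
finger_force: 59.8
```

```bash
python3 -c "
from h import *
pan()"
```

```text
panel xyz mm [ 15.2    7.   194.92] F [ 0.3 -0.1 -2.3] rot err [-0.01  0.   -0.  ]
```

drive_tool(
  steps=[0,-0.5,0,0,0,0,3,0,-1,0,0,0,0,3,0,-1.5,0,0,0,0,3,0,-2,0,0,0,0,3,0,-2,0,0,0,0,3,0,-2,0,0,0,0,3],
)

```text
t: 20.7
ee_pos: [0.5252, 0.138, 0.1949]
tcp_rot: [0.618, 0.786, 0.0, 0.0]
force: [0.0, 0.2, -2.8]
finger_gap: 0.085
finger_force: 59.8
```

drive_tool(
  steps=[0,-0.5,0,0,0,0,3,0,-1,0,0,0,0,3,0,-1.5,0,0,0,0,3,0,-2,0,0,0,0,3,0,-2,0,0,0,0,3,0,-2,0,0,0,0,3],
)

```text
t: 21.3
ee_pos: [0.5232, 0.1375, 0.1949]
tcp_rot: [0.618, 0.786, 0.0, 0.0]
force: [0.2, 0.3, -2.3]
finger_gap: 0.085
finger_force: 59.8
```

drive_tool(
  steps=[0,-0.5,0,0,0,0,3,0,-1,0,0,0,0,3,0,-1.5,0,0,0,0,3,0,-2,0,0,0,0,3,0,-2,0,0,0,0,3,0,-2,0,0,0,0,3],
)

```text
t: 21.9
ee_pos: [0.5213, 0.137, 0.1949]
tcp_rot: [0.618, 0.786, 0.0, 0.0]
force: [0.2, 0.2, -2.6]
finger_gap: 0.088
finger_force: 59.8
```

```bash
python3 -c "
from h import *
pan()"
```

```text
panel xyz mm [  9.18   7.01 194.9 ] F [ 0.3  0.1 -2.6] rot err [-0.   -0.   -0.01]
```

drive_tool(
  steps=[0,-0.5,0,0,0,0,3,0,-1,0,0,0,0,3,0,-1.5,0,0,0,0,3,0,-2,0,0,0,0,3,0,-2,0,0,0,0,3,0,-2,0,0,0,0,3],
)

```text
t: 22.5
ee_pos: [0.5193, 0.1365, 0.1949]
tcp_rot: [0.618, 0.786, 0.0, 0.0]
force: [-0.3, 0.1, -2.2]
finger_gap: 0.084
finger_force: 59.8
```

drive_tool(
  steps=[0,-0.5,0,0,0,0,3,0,-1,0,0,0,0,3,0,-1.5,0,0,0,0,3,0,-1.5,0,0,0,0,3,0,-1.5,0,0,0,0,3],
)

```text
t: 23.0
ee_pos: [0.5179, 0.1362, 0.1949]
tcp_rot: [0.618, 0.786, 0.0, 0.0]
force: [0.4, 0.9, -2.8]
finger_gap: 0.082
finger_force: 59.8
```

drive_tool(
  steps=[0,-0.5,0,0,0,0,3,0,-1,0,0,0,0,3,0,-1,0,0,0,0,3,0,-1,0,0,0,0,3],
)

```text
t: 23.4
ee_pos: [0.5169, 0.1359, 0.1949]
tcp_rot: [0.618, 0.786, 0.0, 0.0]
force: [0.3, -0.5, -1.0]
finger_gap: 0.089
finger_force: 59.8
```

```bash
python3 -c "
from h import *
pan()"
```

```text
panel xyz mm [  4.7    7.01 194.94] F [ 0.2 -0.6 -1. ] rot err [-0.01  0.   -0.  ]
```

Nothing has touched yet and the back is about 0.7 mm off by estimate, so I feel on for the panel.

drive_tool(
  steps=[0,-0.5,0,0,0,0,3,0,-1,0,0,0,0,3,0,-1,0,0,0,0,3,0,-1,0,0,0,0,3],
)

```text
t: 23.8
ee_pos: [0.5159, 0.1357, 0.1949]
tcp_rot: [0.618, 0.786, 0.0, 0.0]
force: [-0.1, -1.1, -2.6]
finger_gap: 0.089
finger_force: 59.8
```

drive_tool(
  steps=[0,-0.5,0,0,0,0,3,0,-1,0,0,0,0,3,0,-1,0,0,0,0,3,0,-1,0,0,0,0,3],
)

```text
t: 24.2
ee_pos: [0.515, 0.1354, 0.1949]
tcp_rot: [0.618, 0.786, 0.0, 0.0]
force: [0.5, -0.3, -2.6]
finger_gap: 0.085
finger_force: 59.7
```

```bash
python3 -c "
from h import *
pan()"
```

```text
panel xyz mm [  2.7    7.   194.93] F [ 0.4 -0.5 -2.6] rot err [-0. -0. -0.]
```

drive_tool(
  steps=[0,-0.5,0,0,0,0,3,0,-1,0,0,0,0,3,0,-1,0,0,0,0,3,0,-1,0,0,0,0,3],
)

```text
t: 24.6
ee_pos: [0.5146, 0.1354, 0.195]
tcp_rot: [0.618, 0.786, 0.001, 0.001]
force: [2.2, 0.7, -3.3]
finger_gap: 0.081
finger_force: 59.5
```

drive_tool(
  steps=[0,-0.5,0,0,0,0,3,0,-1,0,0,0,0,3,0,-1,0,0,0,0,3,0,-1,0,0,0,0,3],
)

```text
t: 25.0
ee_pos: [0.5143, 0.1353, 0.1952]
tcp_rot: [0.618, 0.787, 0.001, 0.001]
force: [5.7, 0.3, -4.9]
finger_gap: 0.085
finger_force: 59.3
```

```bash
python3 -c "
from h import *
pan()"
```

```text
panel xyz mm [  2.07   7.03 195.2 ] F [ 5.6 -1.  -4.9] rot err [-0.19 -0.01 -0.02]
```

Firm contact at about 5 N with the plate flat, and measured motion has stopped. This is the panel, not the sprung head. I ease off and slide down.

drive_tool(
  steps=[0,1.5,0,0,0,0,3,0,1.5,0,0,0,0,3,0,1.5,3,0,0,0,3,0,1.5,6,0,0,0,3,0,1.5,9,0,0,0,3,0,1.5,12,0,0,0,3,0,1.5,12,0,0,0,3,0,1.5,12,0,0,0,3],
)

```text
t: 25.8
ee_pos: [0.5146, 0.1353, 0.1825]
tcp_rot: [0.618, 0.786, 0.0, 0.0]
force: [4.7, 0.8, -3.8]
finger_gap: 0.084
finger_force: 59.5
```

```bash
python3 -c "
from h import *
pan()"
```

```text
panel xyz mm [  2.34   6.95 182.47] F [ 4.8 -0.3 -3.8] rot err [-0.01 -0.02 -0.  ]
```

drive_tool(
  steps=[0,1,0,0,0,0,3,0,1,0,0,0,0,3,0,1,0,0,0,0,3],
)

```text
t: 26.1
ee_pos: [0.5148, 0.1354, 0.1826]
tcp_rot: [0.618, 0.786, -0.001, -0.001]
force: [1.5, -0.8, -3.2]
finger_gap: 0.085
finger_force: 59.6
```

drive_tool(
  steps=[0,0,1,0,0,0,3,0,0,2,0,0,0,3,0,0,3,0,0,0,3,0,0,4,0,0,0,3,0,0,4,0,0,0,3,0,0,4,0,0,0,3],
)

```text
t: 26.7
ee_pos: [0.515, 0.1355, 0.1787]
tcp_rot: [0.618, 0.786, -0.0, -0.0]
force: [0.8, 0.6, -1.9]
finger_gap: 0.085
finger_force: 59.8
```

```bash
python3 -c "
from h import *
pan()"
```

```text
panel xyz mm [  2.75   7.07 178.66] F [ 0.9  0.4 -1.9] rot err [ 0.06  0.   -0.  ]
```

Light contact now. I feel down for the slot's end, expected at about 176.

drive_tool(
  steps=[0,0,0.5,0,0,0,3,0,0,1,0,0,0,3,0,0,1.5,0,0,0,3,0,0,1.5,0,0,0,3],
)

```text
t: 27.1
ee_pos: [0.5153, 0.1355, 0.1773]
tcp_rot: [0.618, 0.786, -0.0, -0.0]
force: [-0.3, 0.0, -2.1]
finger_gap: 0.088
finger_force: 59.8
```

drive_tool(
  steps=[0,0,0.5,0,0,0,3,0,0,1,0,0,0,3,0,0,1,0,0,0,3,0,0,1,0,0,0,3],
)

```text
t: 27.5
ee_pos: [0.5154, 0.1356, 0.1764]
tcp_rot: [0.618, 0.786, 0.0, 0.0]
force: [-0.6, 0.5, -1.4]
finger_gap: 0.082
finger_force: 59.8
```

drive_tool(
  steps=[0,0,0.5,0,0,0,3,0,0,1,0,0,0,3,0,0,1,0,0,0,3,0,0,1,0,0,0,3],
)

```text
t: 27.9
ee_pos: [0.5156, 0.1356, 0.176]
tcp_rot: [0.618, 0.786, 0.0, 0.0]
force: [-2.0, -0.8, 3.5]
finger_gap: 0.087
finger_force: 60.6
```

```bash
python3 -c "
from h import *
pan()"
```

```text
panel xyz mm [  3.35   7.   176.02] F [-2.1 -0.3  3.5] rot err [-0.03  0.01 -0.01]
```

The slot end is home at TCP z 176.0, exactly where expected. I release gently and withdraw upwards.

drive_tool(
  steps=[0,0,-0.5,0,0,0,5,0,0,-0.5,0,0,0,9,0,0,-0.5,0,0,0,14,0,0,-0.5,0,0,0,22,0,0,-0.5,0,0,0,34,0,0,-0.5,0,0,0,50,0,0,-0.5,0,0,0,50,0,0,-0.5,0,0,0,50],
  force=20,
)

```text
t: 28.7
ee_pos: [0.5154, 0.1356, 0.1759]
tcp_rot: [0.618, 0.786, 0.0, 0.0]
force: [-0.3, 0.6, -0.1]
finger_gap: 0.584
finger_force: 0.0
```

drive_tool(
  steps=[0,0,-5,0,0,0,50,0,0,-15,0,0,0,50,0,0,-35,0,0,0,50,0,0,-65,0,0,0,50,0,0,-100,0,0,0,50,0,0,-120,0,0,0,50,0,0,-120,0,0,0,50],
)

```text
t: 29.4
ee_pos: [0.5178, 0.1357, 0.3005]
tcp_rot: [0.618, 0.786, 0.004, 0.002]
force: [-0.6, 0.1, -0.1]
finger_gap: 0.583
finger_force: 0.0
```

Run:
```python
from h import *
pan();snap("scene","m6",(205,90,305,170),7)
```

```text
panel xyz mm [  5.46   6.55 300.48] F [-0.6  0.3 -0.1] rot err [-0.51  0.04  0.01]
```

View pics/m6.png

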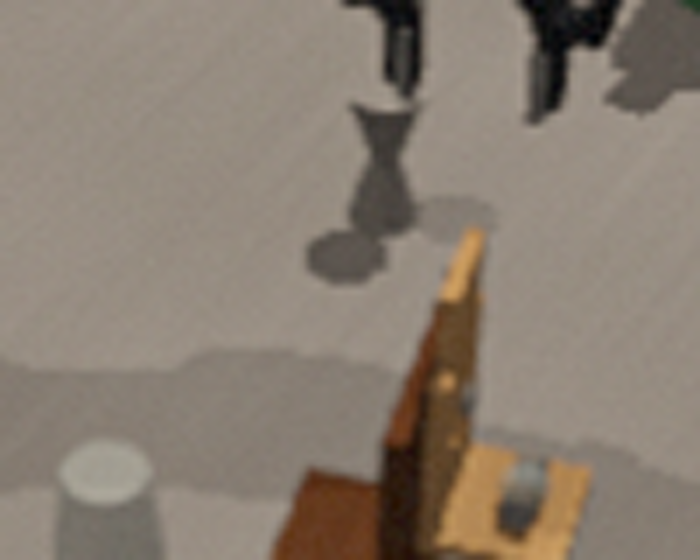

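The bracket hangs upright and flat on the panel. The screw head shows in front of the plate at (468,395), and the gripper is clear above. I hand the job in.

```bash
python3 -c "
from bench import bot
print(bot.job_done())"
```

```text
the job is handed in; nothing more can be done
None
```

The large oak bracket hangs released on the panel's screw, upright and fully home in its slot; I handed the job in at about 29.5 s of the 72 s, and the hand-in call returned no verdict.

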